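# Bring the pump bottle to the front of the under-sink turntable

### The arm

A 6-joint arm with a two-finger parallel gripper is mounted at the origin on the work surface. World frame = base frame: x ahead of the robot, y to its left, z up, the work surface at z = 0. Lengths are in mm, angles in rad, forces in N, time in s.
With the tool pointing down it reaches from about 400 to 925 mm from the base axis. Payload 12.5 kg.
Tool frame: the origin (TCP) lies on the centre line of the jaws, within the pads' length; the fingertips stand 8 mm ahead of it and the grasp point (between the pads) lies 11 mm behind it; z points along the fingers, x is the direction in which the jaws open and shut, and the axes are right-handed (so a half turn about z gives the same grasp; the last joint's range is limited). The gripper opens to 95 mm and grips with 3 to 60 N. Pads are 20 mm wide; open, the fingers measure 119 mm over their backs; the gripper's body (75 mm by 180 mm) begins 59 mm behind the grasp point.
Start: joints at [-1.211, 0.491, 1.559, -0, 1.092, -0.106], TCP at [280.735, -558.421, 222.661] pointing down, gripper open.
Joint ranges: [-3.1, 3.1], [-0.84, 2.19], [0.05, 2.79], [-1.13, 4.28], [0.06, 2.93], [-2.69, 2.69]. Speed limits (rad/s): [2.22, 2.22, 2.79, 3.14, 3.14, 3.14].

### API

Orientations are given as [roll, pitch, yaw] about the fixed x, y, z axes, in that order (R = Rz(yaw) Ry(pitch) Rx(roll)).
In Python, from cell import env gives the robot as it stands. The module is installed in compiled form; this text tells all that it offers.
- The arm moves only by the tool send_rows, never from a script. Its argument "moves" is a list that holds one entry, the list of rows, each a list of 6 numbers: the shift along the tool's x, y, z as a fraction of full scale, then the turn, a rotation vector about the tool's x, y, z as a fraction of full scale. A call has 1 to 12 rows; each row is the pose to reach, as a shift and turn from the pose commanded when the call began, along the tool's axes at that moment; what a row does not reach only later rows make up. Full scale, the value 1, is 0.3 m for a shift and 90 degrees for a turn. A row lasts 1/12 s, in which the tool goes at most 41.7 mm and 7.16 degrees, less where a joint would pass 70% of its speed; a pose out of reach is approached as far as the arm can. A call with a number of a shift or a turn outside -1 to 1 is refused whole. A call with a gripper value outside its range is refused whole. "grip" is the gripper's target within -1 to 1 (shut at 1, half-way at 0, fully open at -1), set as the call begins (left out, the last holds). The fingers move at their own pace and stop on an object; the grip force is fixed at half the most. Time passes only in rows, so rows that repeat a pose let the fingers close. It gives the time, the measured TCP pose, the force and the opening at its end, in the units of the state.
- env.state(): the state, without advancing time (a new reading comes with each control period).
- env.read_camera(name): name is "scene" or "top" or "wrist"; returns a dict with "image" (420x560x3 uint8, red, green, blue), "mtx" (3x3 intrinsics, pixels), "T" (4x4, takes a point from camera to world coordinates); the wrist camera has in their place "mount" (4x4, takes a point from camera to tool coordinates, whose origin is the TCP and whose axes are the tool frame's). Camera axes: x right, y up, looking along -z (the intrinsics and any distortion apply to the point x, -y, -z); pixel columns grow to the right and rows downward; lengths in mm; the calibration is good to about 2 mm. A picture is of the moment at which its call begins: read the wrist's pose just before it. There is no depth.
- env.job_done(): hands the job in, once; it reports no verdict.
Trained networks look in the newest picture that a camera, given by its name, has taken for a name from the list of things; names that differ only in an ending like _2 or _b are one class to them, and where a whole thing is asked for, a point or a joint stands for the part that bears it (a point fixed in the world has none). Each returns a list of dicts, best first, with "confidence" (0 to 1); they miss things now and then, are a little off and sometimes report something else, mostly with a low value. They report only what shows in the picture. A call takes as long as a camera call. They do not tell look-alikes from the thing itself.
- env.look_for(camera, thing): "xy" ([column, row] in pixels, amid what is visible of it).
- env.outline_of(camera, thing): "region" (420x560 bool, what is visible of it) and "xy" ([column, row] in pixels, amid what is visible of it).
The state is a dict: "t": time; "joints": joint angles; "qvel": joint speeds; "tau": joint torques, N m; "eef_pos": TCP position; "tcp_rot": TCP orientation; "ft_force": force on the tool from outside, world axes, zero at the start; "moment": the same for the moment, N m; "opening": opening from 0.0 (shut) to 1.0 (fully open).
Only numpy, scipy, OpenCV 4.12 (cv2) and the standard library are available. Lean on these libraries where they do the work, as an engineer would, in place of code of your own. Each camera call takes 0.05 s, during which the arm holds its last target. There are 200 camera calls.

### The job

On the shelf of the sink cupboard, spin the turntable by pushing the finger pegs on its rim with the fingertips until the pump bottle is at the front, in line with the pointed nose of the turntable's base, and leave it at rest there. Push only the turntable: do not touch, grip or lift the bottle or the other things standing on it, and leave everything around it where it is.

Things in the scene. Friction and masses are not known exactly. Their poses are not given: they have to be found in the camera images.
- base: (sizes here and below in mm) fixed black plastic base under the turntable: a disc of diameter 250, 12 high, hidden by the turntable, with a flat tongue 40 wide that sticks out from under it and ends in a point 200 from the centre. Origin on the turning axis, on the shelf (z = 0). The nose points along its -x axis: that direction is the FRONT (it differs from run to run).
- nose (a point): (mm) tip of the pointed nose, on top of it, 12 above the shelf, 200 from the turning axis.
- turntable: round white disc, diameter 300 mm, turning endlessly both ways about the vertical, with friction (about 1 N at the rim; it stops when let go). Origin on the axis at its underside, 14 above the shelf; bare rim 28 and grey middle mat (diameter 224) 30 above the shelf. The pump bottle stands at about its 180 degrees (-x side), the other three at 0, 90 and 270 in any order, all 60 from the axis.
- peg (a point): top of one of the six alike upright finger pegs on the rim: round, diameter 16 mm, centres 140 from the axis, tops 84 and feet 28 above the shelf, 60 degrees apart. This one is at 30 degrees counter-clockwise from the turntable's +x axis, so the others are at 90, 150, 210, 270 and 330.
- pump_bottle: white round soap bottle, diameter 52 mm, with a black pump head with a sideways spout, 135 tall in all: the tallest thing on the turntable and the only one with a pump. Stands loose on the mat. Origin: centre of its underside. The spout may point anywhere.
- jar: white lidded jar, diameter 54 mm, 75 tall, loose on the turntable; not to be touched. Origin: centre of its underside.
- tin: metal tin, diameter 52 mm, 65 tall, loose on the turntable; not to be touched. Origin: centre of its underside.
- pot: open white ceramic pot, diameter 54 mm, 55 tall, loose on the turntable; not to be touched. Origin: centre of its underside.
- canister: bystander: white round canister, diameter 96 mm, 190 tall, left of the turntable. Origin: centre of its underside.
- detergent: bystander: white bottle with black cap, diameter 72 mm, 220 tall, right of the turntable. Origin: centre of its underside.
- bowl: bystander: steel bowl, diameter 130 mm, 50 tall, near right. Origin: centre of its underside.
- brush: bystander: flat cleaning brush with a blue handle lying on the shelf, near left, about 200 mm long. Origin: on its underside, near the middle.
Mind the look-alikes: they are no part of the job. Leave any purple or red look-alike of the pump_bottle alone.

How it is judged (in metres and radians):
On the way:
1. the fingers push the turntable (contact force between the fingers and turntable above 0.2 N).
At the end, for the whole second after the job is handed in: the pump bottle stands at the front: its axis within 13 mm sideways of the line from the turning axis to the nose, on the nose's side; the turntable is at rest, and all four things stand upright on it (y of pump_bottle in the frame of base between -0.013 and 0.013 m and x of pump_bottle in the frame of base below -0.04 m and angular speed of turntable below 0.05 rad/s and angle between each of pump_bottle, jar, tin, pot's own z axis and vertical below 0.1 rad and height (world z) of pump_bottle between 0.024 and 0.036 m and horizontal distance between each of pump_bottle, jar, tin, pot and turntable below 0.09 m and height (world z) of jar between 0.024 and 0.036 m and height (world z) of tin between 0.024 and 0.036 m and height (world z) of pot between 0.024 and 0.036 m and linear speed of pump_bottle below 0.02 m/s); the robot touches nothing.
It fails at once if the robot touches a thing standing on the turntable (contact force between any of the fingers, the arm and pump_bottle above 1 N or contact force between any of the fingers, the arm and jar above 1 N or contact force between any of the fingers, the arm and tin above 1 N or contact force between any of the fingers, the arm and pot above 1 N).
It fails at once if a thing on the turntable is lifted or tipped (height (world z) of any of pump_bottle, jar, tin, pot above 0.045 m or angle between any of pump_bottle, jar, tin, pot's own z axis and vertical above 0.3 rad).
It fails at once if a bystander is moved more than 30 mm (distance of any of canister, detergent, bowl, brush from where it was at the start of the episode above 0.03 m).
It also fails if it takes over 45 s, if anything falls off the work surface, if the arm or the gripper's body presses on something with over 40 N, if the wrist force passes 120 N, or if a joint passes its speed limit or range.

## Working session

There is one attempt and no reset: what is moved stays moved. The work goes in short steps, Python scripts to look and compute and a tool call to move; the robot and the scene stay as the last step left them, time stands still between calls to the robot, and variables do not carry over. Pictures are saved under pics/ and viewed, about 8 in all and at most 12, crops included, and the job is handed in when it is done.

Besides the shell and the picture viewer there is one more tool, called after "Call:" as name(argument=value, ...) on one line, values as JSON. send_rows: Moves the arm, as the interface text tells. Its arguments: {"type":"object","properties":{"moves":{"type":"array","items":{"type":"array","items":{"type":"array","items":{"type":"number"}}}},"grip":{"type":"number"}},"required":["moves"]}

```bash
mkdir -p pics; cat > h.py <<'E'
import numpy as np, cv2
from cell import env
def ray(c,uv):
    K=c["mtx"];T=c["T"];d=np.array([(uv[0]-K[0,2])/K[0,0],-(uv[1]-K[1,2])/K[1,1],-1.])
    return T[:3,3],T[:3,:3]@d
def onz(c,uv,z):
    o,d=ray(c,uv);return (o+d*(z-o[2])/d[2])
def proj(c,p):
    q=np.linalg.inv(c["T"])@np.append(p,1);K=c["mtx"];return np.array([K[0,2]+K[0,0]*q[0]/-q[2],K[1,2]-K[1,1]*q[1]/-q[2]])
def save(n,im): cv2.imwrite(f"pics/{n}.png",im[:,:,::-1])
E
python3 - <<'E'
from h import *
np.set_printoptions(precision=1,suppress=True)
print(env.state())
for n in("top","scene"):
    c=env.read_camera(n);save(n+"0",c["image"]);print(n,c["T"],c["mtx"])
    for t,z in [("base",12),("nose",12),("turntable",28),("peg",84),("pump_bottle",100),("jar",105),("tin",95),("pot",85),("canister",190),("detergent",220),("bowl",50),("brush",15)]:
        print(t,[(np.array(d["xy"]),round(d["confidence"],2),onz(c,d["xy"],z)[:2]) for d in env.look_for(n,t)[:8]])
E
```

```text
{'t': 0.0, 'joints': array([-1.2,  0.5,  1.6, -0. ,  1.1, -0.1]), 'qvel': array([ 0., -0., -0., -0., -0., -0.]), 'tau': array([  0. , -61.3, -25.8,   0.1,   0. ,  -0. ]), 'eef_pos': array([ 280.6, -558.2,  222.1]), 'tcp_rot': array([-3.1,  0. , -1.1]), 'ft_force': array([-1.1,  0.4, -0.5]), 'moment': array([-0. ,  0. ,  0.1]), 'opening': 1.0021673332157885}
top [[  -0.     1.    -0.1  384.9]
 [  -1.    -0.     0.    11. ]
 [   0.     0.1    1.  1451.6]
 [   0.     0.     0.     1. ]] [[495.3   0.  277.7]
 [  0.  495.3 212.2]
 [  0.    0.    1. ]]
base [(array([224.9, 248.8]), 0.63, array([419.1, 138.9])), (array([228. , 203.7]), 0.4, array([550.3, 129.3]))]
nose [(array([227.8, 251.1]), 0.54, array([412.3, 130.5]))]
turntable [(array([248.7, 195.3]), 0.62, array([572.2,  68.1]))]
peg [(array([251.4, 194.7]), 0.62, array([566.4,  58.3])), (array([410.9, 260.4]), 0.36, array([ 378.3, -380. ])), (array([103.7, 195.2]), 0.18, array([569.9, 466.7]))]
pump_bottle [(array([151.7, 154.5]), 0.88, array([679.5, 331.8])), (array([342. , 146.9]), 0.76, array([ 695.4, -195.4])), (array([236.8, 17
[... 1069 characters left out ...]
 260.5]), 0.61, array([625.3, 133.1]))]
pump_bottle [(array([251.2, 250.9]), 0.89, array([646. ,  95.5])), (array([168.9, 199.6]), 0.87, array([ 718.7, -162.7])), (array([301.7, 356.2]), 0.61, array([714.6, 357.4]))]
jar [(array([241.6, 227.3]), 0.8, array([625.6,  29. ]))]
tin [(array([274.6, 217.8]), 0.67, array([540.2,  50.6])), (array([326.9, 235.1]), 0.41, array([473.6, 171.2]))]
pot [(array([285.7, 246.9]), 0.87, array([569.2, 130.1]))]
canister [(array([391.2, 346.3]), 0.83, array([600.3, 465.5]))]
detergent [(array([146.5, 134. ]), 0.59, array([ 686. , -284.2]))]
bowl [(array([228.9, 119.4]), 0.72, array([ 387.8, -378.6]))]
brush [(array([443.4, 298.3]), 0.89, array([337.4, 444.6]))]
```

```bash
python3 - <<'E'
import cv2
a=cv2.imread("pics/top0.png");b=cv2.imread("pics/scene0.png")
cv2.imwrite("pics/top0c.png",cv2.resize(a[100:300,120:370],None,fx=3,fy=3,interpolation=cv2.INTER_CUBIC))
E
```

```text
(no output)
```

View pics/top0c.png

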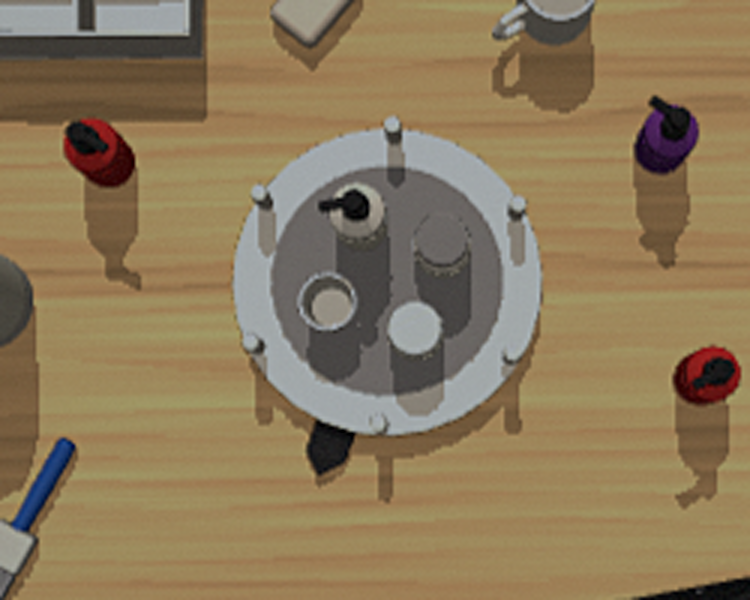

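View pics/scene0.png

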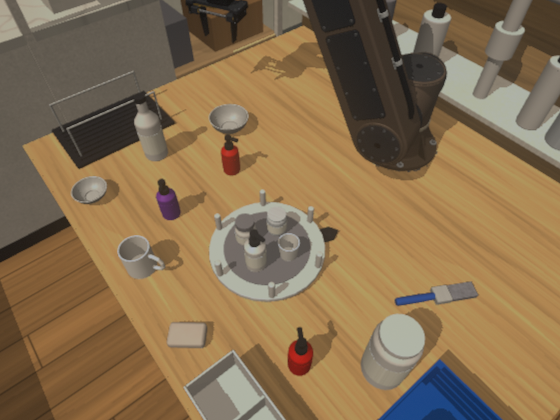

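The top crop shows the white pump bottle at crop (357,210), the pot at (328,302), the jar at (414,328) and the tin at (441,240). The pegs are at (392,125), (516,207), (512,353), (379,424), (253,343) and (261,194), and the black nose tip is at about (321,474).

Things that could be taken for the pump bottle, in top-camera pixels:
- Red at (152,154).
- Purple at (342,147).
- Red at (356,226).
- White at (237,171), standing on the turntable. I choose this one.

```bash
python3 - <<'E'
from h import *
from scipy.optimize import least_squares
np.set_printoptions(precision=1,suppress=True)
c=env.read_camera("top");im=c["image"]
cr=lambda p:(p[0]/3+120-.33,p[1]/3+100-.33)
P=np.array([onz(c,cr(p),84)[:2] for p in [(392,123),(517,203),(512,354),(379,422),(252,341),(261,191)]])
def f(v):
    a=v[2]-np.radians(60)*np.arange(6)
    return (P-v[:2]-140*np.c_[np.cos(a),np.sin(a)]).ravel()
s=least_squares(f,[560,70,0]);print("centre,phase",s.x[:2],np.degrees(s.x[2]),s.fun)
C=s.x[:2]
b=onz(c,cr((360,214)),100)[:2]   # body shoulder approx
for n,z in (("pump_bottle",30+50),("jar",105),("tin",95),("pot",85)):
    d=env.outline_of("top",n)
    for e in d[:4]:
        p=onz(c,e["xy"],z)[:2]; 
        if np.hypot(*(p-C))<120: print(n,e["xy"],p,np.hypot(*(p-C)),np.degrees(np.arctan2(*(p-C)[::-1])),e["confidence"])
# nose: dark pixels near
hsv=im.max(2).astype(int)
m=np.zeros(hsv.shape,bool);m[238:262,215:242]=hsv[238:262,215:242]<50
ys,xs=np.nonzero(m);print(len(xs))
W=np.array([onz(c,(x,y),12)[:2] for x,y in zip(xs,ys)])
r=np.hypot(*(W-C).T);print("rmax",r.max());g=np.degrees(np.arctan2(*(W-C).T[::-1]))%360
print("nose centroid ang",np.degrees(np.arctan2(*(W.mean(0)-C)[::-1]))%360, "tip ang",g[r>r.max()-6].mean(), W[r>r.max()-4].mean(0))
for lo in range(150,205,6): 
    q=(r>=lo)&(r<lo+6)
    if q.any(): print(lo,q.sum(),g[q].min(),g[q].max(),g[q].mean())
E
```

```text
centre,phase [579.2  67.1] -3.2431786525616975 [ 0.6  0.8  0.1  2.  -1.5  1.1  0.4 -0.7 -0.1 -1.3  0.4 -1.8]
pump_bottle [238.0, 174.8] [623.6  95.4] 52.68183048087016 32.55476369938362 0.83
jar [237.6, 172.9] [624.5  94.9] 53.233132269916645 31.57381035212467 0.73
jar [266.9, 181.7] [599.1  14.7] 56.03139417832228 -69.11263466837659 0.59
tin [261.0, 209.4] [523.9  31.9] 65.50857398830459 -147.54477555443535 0.61
pot [229.1, 202.6] [545.  120.3] 63.23928030869759 122.7332574172744 0.58
181
rmax 196.21123380958667
nose centroid ang 159.5498163154284 tip ang 159.37636086635976 [397.1 135.2]
150 26 152.0538238691381 166.18804925561201 159.24815639869692
156 30 153.0333991023827 166.6706530651055 159.85157724139376
162 27 153.03630160705558 165.90676076675322 159.30357640237287
168 27 153.46968903177503 165.6554591857002 159.74615748369135
174 28 153.88753299743578 165.88401094820813 159.8595342710046
180 21 154.68670827302313 164.54639437528445 159.33331533910732
186 17 155.44041051817177 163.0592912175084 159.33775636244266
192 5 158.39729521974698 160.28844501959247 159.47523431477813
```

```bash
cat >> h.py <<'E'
from scipy.spatial.transform import Rotation as Ro
C=np.array([579.2,67.1])
def arc(a,z=53,r=140): a=np.radians(a); return np.array([C[0]+r*np.cos(a),C[1]+r*np.sin(a),z])
def rows(p0,pts,rot=None):
    R=Ro.from_euler("xyz",env.state()["tcp_rot"] if rot is None else rot).as_matrix()
    print([list((R.T@(np.array(p)-p0)/300).round(3)+0)+[0,0,0] for p in pts])
E
python3 - <<'E'
from h import *
s=env.state();print(s["tcp_rot"]);a=s["eef_pos"];rot=[np.pi,0,s["tcp_rot"][2]]
rows(a,[(380,-300,222),(440,-290,222)],rot)
rows([440,-290,222],[(450,-90,222),(462,-20,222)],rot)
rows([462,-20,222],[arc(146.8,222),arc(146.8,53)],rot)
E
```

```text
[ 3.14158713e+00 -9.85455658e-05 -1.10498358e+00]
[[np.float64(-0.621), np.float64(-0.682), np.float64(0.002), 0, 0, 0], [np.float64(-0.561), np.float64(-0.876), np.float64(0.002), 0, 0, 0]]
[[np.float64(-0.581), np.float64(-0.329), np.float64(0.0), 0, 0, 0], [np.float64(-0.771), np.float64(-0.47), np.float64(0.0), 0, 0, 0]]
[[np.float64(-0.488), np.float64(-0.245), np.float64(0.0), 0, 0, 0], [np.float64(-0.488), np.float64(-0.245), np.float64(0.563), 0, 0, 0]]
```

Call:
send_rows(moves=[[[-0.561,-0.876,0,0,0,0],[-0.561,-0.876,0,0,0,0],[-0.561,-0.876,0,0,0,0],[-0.561,-0.876,0,0,0,0],[-0.561,-0.876,0,0,0,0],[-0.561,-0.876,0,0,0,0],[-0.561,-0.876,0,0,0,0],[-0.561,-0.876,0,0,0,0],[-0.561,-0.876,0,0,0,0],[-0.561,-0.876,0,0,0,0]]], grip=1)

```text
t: 2.38
eef_pos: [440.5, -289.2, 222.8]
tcp_rot: [-3.142, -0.0, -1.103]
ft_force: [0.2, -0.4, 0.1]
opening: 0.352
```

Call:
send_rows(moves=[[[-0.771,-0.47,0,0,0,0],[-0.771,-0.47,0,0,0,0],[-0.771,-0.47,0,0,0,0],[-0.771,-0.47,0,0,0,0],[-0.771,-0.47,0,0,0,0],[-0.771,-0.47,0,0,0,0],[-0.771,-0.47,0,0,0,0],[-0.771,-0.47,0,0,0,0],[-0.771,-0.47,0,0,0,0],[-0.771,-0.47,0,0,0,0]]])

```text
t: 3.22
eef_pos: [462.2, -21.3, 222.6]
tcp_rot: [3.142, -0.0, -1.106]
ft_force: [0.3, 0.6, 0.2]
opening: 0.007
```

Call:
send_rows(moves=[[[-0.488,-0.245,0,0,0,0],[-0.488,-0.245,0,0,0,0],[-0.488,-0.245,0,0,0,0],[-0.488,-0.245,0,0,0,0],[-0.488,-0.245,0,0,0,0],[-0.488,-0.245,0,0,0,0],[-0.488,-0.245,0,0,0,0],[-0.488,-0.245,0,0,0,0]]])

```text
t: 3.88
eef_pos: [462.3, 142.1, 222.5]
tcp_rot: [3.141, -0.0, -1.107]
ft_force: [-0.2, -0.5, 0.5]
opening: 0.002
```

Call:
send_rows(moves=[[[0,0,0.1,0,0,0],[0,0,0.2,0,0,0],[0,0,0.3,0,0,0],[0,0,0.4,0,0,0],[0,0,0.48,0,0,0],[0,0,0.53,0,0,0],[0,0,0.56,0,0,0],[0,0,0.56,0,0,0]]])

```text
t: 4.55
eef_pos: [461.7, 142.4, 53.3]
tcp_rot: [3.139, 0.001, -1.107]
ft_force: [0.1, -0.4, -0.3]
opening: 0.004
```

```bash
python3 - <<'E'
from h import *
s=env.state();print(s["eef_pos"],s["ft_force"])
c=env.read_camera("scene");save("s1",cv2.resize(c["image"][150:350,170:410],None,fx=3,fy=3))
rot=[np.pi,0,-1.105]
p=s["eef_pos"];np.set_printoptions(legacy="1.25")
g=np.arange(149,272,2.7)
pts=[arc(x,54) for x in g];p0=p
for i in range(0,len(g),12):
    q=pts[i:i+12];print(g[i:i+12][-1]);rows(p0,q,rot);p0=q[-1]
E
```

```text
[461.68144522 142.40381832  53.25792159] [ 0.08465857 -0.44253243 -0.26408054]
178.69999999999987
[[0.006, 0.012, -0.002, 0, 0, 0], [0.018, 0.03, -0.002, 0, 0, 0], [0.031, 0.048, -0.002, 0, 0, 0], [0.045, 0.065, -0.002, 0, 0, 0], [0.06, 0.082, -0.002, 0, 0, 0], [0.075, 0.097, -0.002, 0, 0, 0], [0.091, 0.112, -0.002, 0, 0, 0], [0.108, 0.126, -0.002, 0, 0, 0], [0.125, 0.14, -0.002, 0, 0, 0], [0.143, 0.152, -0.002, 0, 0, 0], [0.162, 0.164, -0.002, 0, 0, 0], [0.181, 0.175, -0.002, 0, 0, 0]]
211.09999999999974
[[0.02, 0.01, 0.0, 0, 0, 0], [0.04, 0.019, 0.0, 0, 0, 0], [0.06, 0.027, 0.0, 0, 0, 0], [0.081, 0.034, 0.0, 0, 0, 0], [0.102, 0.04, 0.0, 0, 0, 0], [0.124, 0.045, 0.0, 0, 0, 0], [0.145, 0.049, 0.0, 0, 0, 0], [0.167, 0.052, 0.0, 0, 0, 0], [0.189, 0.054, 0.0, 0, 0, 0], [0.211, 0.055, 0.0, 0, 0, 0], [0.233, 0.054, 0.0, 0, 0, 0], [0.255, 0.053, 0.0, 0, 0, 0]]
243.4999999999996
[[0.022, -0.002, 0.0, 0, 0, 0], [0.044, -0.005, 0.0, 0, 0, 0], [0.065, -0.01, 0.0, 0, 0, 0], [0.087, -0.015, 0.0, 0, 0, 0], [0.108, -0.021, 0.0, 0, 0, 0], [0.128, -0.028, 0.0, 0, 0, 0], [0.149, -0.037, 0.0, 0, 0, 0], [0.169, -0.046, 0.0, 0, 0, 0], [0.188, -0.056, 0.0, 0, 0, 0], [0.207, -0.067, 0.0, 0, 0, 0], [0.226, -0.079, 0.0, 0, 0, 0], [0.244, -0.092, 0.0, 0, 0, 0]]
270.4999999999995
[[0.017, -0.014, 0.0, 0, 0, 0], [0.034, -0.028, 0.0, 0, 0, 0], [0.05, -0.043, 0.0, 0, 0, 0], [0.065, -0.059, 0.0, 0, 0, 0], [0.079, -0.076, 0.0, 0, 0, 0], [0.093, -0.093, 0.0, 0, 0, 0], [0.106, -0.111, 0.0, 0, 0, 0], [0.118, -0.129, 0.0, 0, 0, 0], [0.129, -0.148, 0.0, 0, 0, 0], [0.139, -0.168, 0.0, 0, 0, 0]]
```

View pics/s1.png

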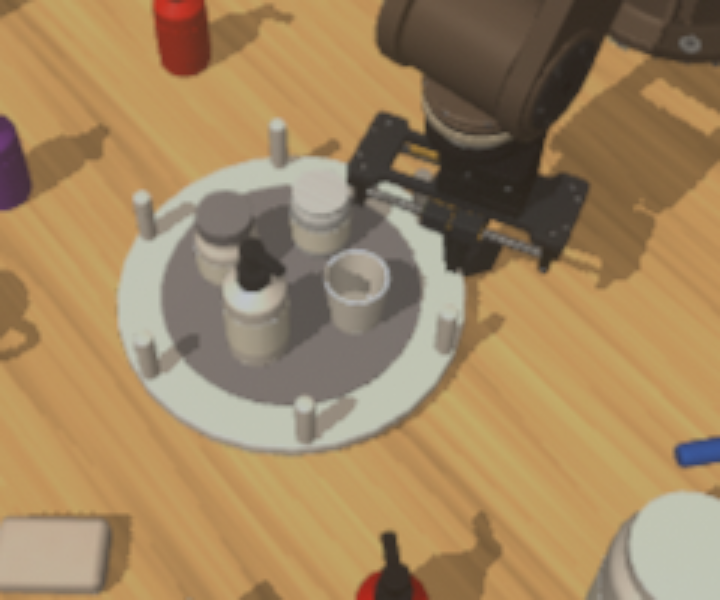

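The picture shows the closed fingertips on the rim between two pegs at about (470,255), with the gripper bar above the jar and pot. I'll raise the tool about 8 mm for clearance while pushing.

Call:
send_rows(moves=[[[0.006,0.012,-0.025,0,0,0],[0.018,0.03,-0.025,0,0,0],[0.031,0.048,-0.025,0,0,0],[0.045,0.065,-0.025,0,0,0],[0.06,0.082,-0.025,0,0,0],[0.075,0.097,-0.025,0,0,0],[0.091,0.112,-0.025,0,0,0],[0.108,0.126,-0.025,0,0,0],[0.125,0.14,-0.025,0,0,0],[0.143,0.152,-0.025,0,0,0],[0.162,0.164,-0.025,0,0,0],[0.181,0.175,-0.025,0,0,0]]])

```text
t: 5.6
eef_pos: [439.4, 71.0, 62.1]
tcp_rot: [3.142, -0.0, -1.105]
ft_force: [0.6, 1.6, -0.0]
opening: 0.005
```

Call:
send_rows(moves=[[[0.02,0.01,0.0,0,0,0],[0.04,0.019,0.0,0,0,0],[0.06,0.027,0.0,0,0,0],[0.081,0.034,0.0,0,0,0],[0.102,0.04,0.0,0,0,0],[0.124,0.045,0.0,0,0,0],[0.145,0.049,0.0,0,0,0],[0.167,0.052,0.0,0,0,0],[0.189,0.054,0.0,0,0,0],[0.211,0.055,0.0,0,0,0],[0.233,0.054,0.0,0,0,0],[0.255,0.053,0.0,0,0,0]]])

```text
t: 6.6
eef_pos: [459.9, -4.4, 62.1]
tcp_rot: [-3.142, -0.0, -1.105]
ft_force: [0.1, 1.2, 0.4]
opening: 0.004
```

```bash
python3 - <<'E'
from h import *
s=env.state();print(s["eef_pos"],s["ft_force"],arc(211.1))
c=env.read_camera("scene");save("s2",cv2.resize(c["image"][150:350,170:410],None,fx=3,fy=3))
E
```

```text
[459.94666516  -4.39628588  62.11462623] [0.11266461 1.18063989 0.38426385] [459.32260816  -5.21466604  53.        ]
```

View pics/s2.png

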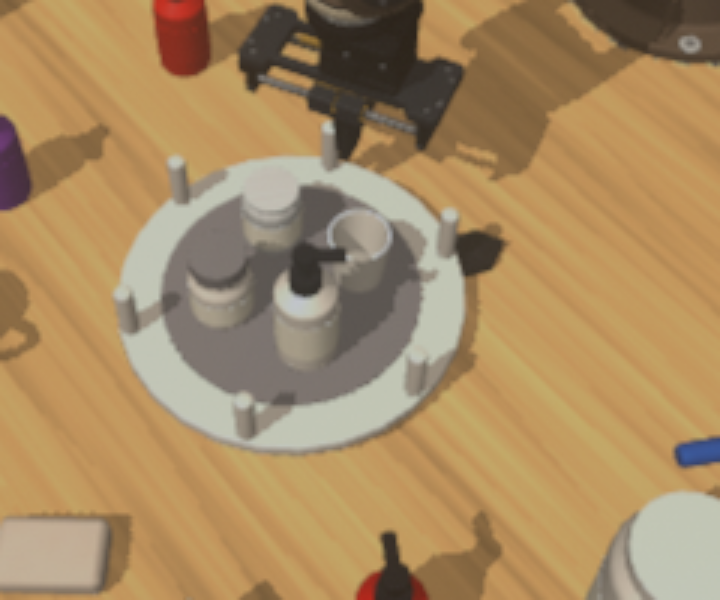

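The table turns with the peg, and nothing else is touched. I'll continue, turning the tool a little so the gripper bar stays away from the purple look-alike.

Call:
send_rows(moves=[[[0.022,-0.002,0.0,0,0,0],[0.044,-0.005,0.0,0,0,0],[0.065,-0.01,0.0,0,0,0],[0.087,-0.015,0.0,0,0,0],[0.108,-0.021,0.0,0,0,0],[0.128,-0.028,0.0,0,0,0],[0.149,-0.037,0.0,0,0,0],[0.169,-0.046,0.0,0,0,0],[0.188,-0.056,0.0,0,0,0],[0.207,-0.067,0.0,0,0,0],[0.226,-0.079,0.0,0,0,0],[0.244,-0.092,0.0,0,0,0]]])

```text
t: 7.65
eef_pos: [517.6, -57.1, 62.1]
tcp_rot: [3.141, 0.0, -1.105]
ft_force: [0.5, 2.5, -0.4]
opening: 0.005
```

Call:
send_rows(moves=[[[0.017,-0.014,0.0,0,0,-0.035],[0.034,-0.028,0.0,0,0,-0.07],[0.05,-0.043,0.0,0,0,-0.105],[0.065,-0.059,0.0,0,0,-0.14],[0.079,-0.076,0.0,0,0,-0.175],[0.093,-0.093,0.0,0,0,-0.21],[0.106,-0.111,0.0,0,0,-0.245],[0.118,-0.129,0.0,0,0,-0.28],[0.129,-0.148,0.0,0,0,-0.315],[0.139,-0.168,0.0,0,0,-0.35]]])

```text
t: 8.48
eef_pos: [581.3, -71.8, 62.0]
tcp_rot: [3.141, 0.0, -0.553]
ft_force: [-0.7, 0.6, -0.4]
opening: 0.008
```

```bash
cat > meas.py <<'E'
from h import *
import sys
np.set_printoptions(precision=1,suppress=True,legacy="1.25")
s=env.state();print(s["eef_pos"],s["tcp_rot"],s["joints"][5],s["ft_force"])
L=[]
for n in("top","scene"):
    c=env.read_camera(n);im=c["image"]
    if n=="scene": save(sys.argv[1],cv2.resize(im[150:350,170:410],None,fx=3,fy=3))
    else: save(sys.argv[1]+"t",cv2.resize(im[130:270,180:320],None,fx=4,fy=4))
    for e in env.outline_of(n,"pump_bottle")[:5]:
        p=onz(c,e["xy"],30+65)[:2]-C
        if np.hypot(*p)<110:
            L.append(ray(c,e["xy"]));print(n,e["xy"],e["region"].sum(),"ang",np.degrees(np.arctan2(p[1],p[0]))%360,np.hypot(*p),e["confidence"])
if len(L)==2:
    (o1,d1),(o2,d2)=L;A=np.c_[d1,-d2];t=np.linalg.lstsq(A,o2-o1,rcond=None)[0]
    p,q=o1+t[0]*d1,o2+t[1]*d2;m=(p+q)/2;print("tri",m,np.linalg.norm(p-q),"ang",np.degrees(np.arctan2(*(m[:2]-C)[::-1]))%360,np.hypot(*(m[:2]-C)))
E
python3 meas.py m3
```

```text
[581.3 -71.8  62. ] [ 3.1  0.  -0.6] 0.3173981040759398 [-0.7  0.6 -0.4]
top [230.4, 205.5] 337 ang 131.67697076882322 65.38564195861616 0.52
top [239.9, 183.6] 4439 ang 52.558180667795206 28.10366499656962 0.26
scene [288.8, 234.1] 775 ang 128.62617555847265 56.31234250869516 0.95
```

View pics/m3.png

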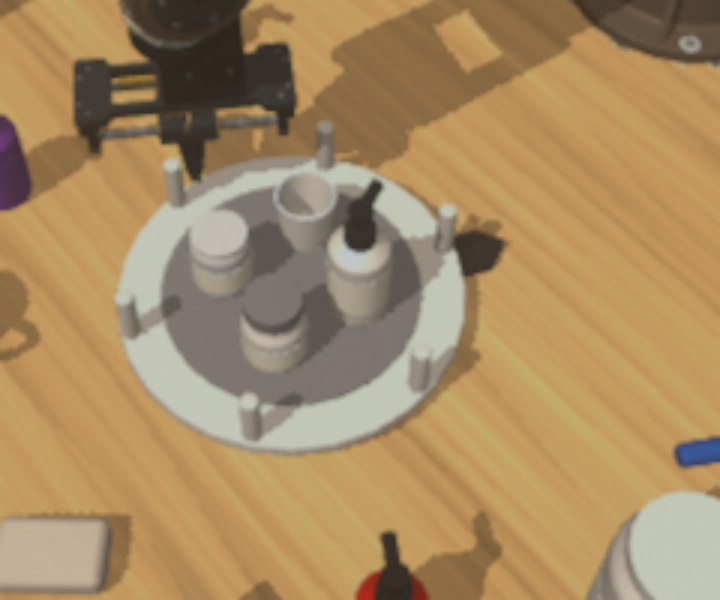

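The bottle is at about 129–131°, and the front is at 159.5°. Next I push about 28° more, ending slowly.

```bash
python3 - <<'E'
from h import *
np.set_printoptions(legacy="1.25")
g=270.5+np.array([2.7,5.4,8.1,10.8,13.5,16.2,18.9,21.6,24,26,27.3,28]);rows(arc(270.5,62),[arc(x,62) for x in g],[np.pi,0,-.555])
E
```

```text
[[0.018, -0.012, 0.0, 0, 0, 0], [0.036, -0.025, 0.0, 0, 0, 0], [0.053, -0.039, 0.0, 0, 0, 0], [0.069, -0.054, 0.0, 0, 0, 0], [0.085, -0.069, 0.0, 0, 0, 0], [0.1, -0.085, 0.0, 0, 0, 0], [0.114, -0.102, 0.0, 0, 0, 0], [0.128, -0.119, 0.0, 0, 0, 0], [0.139, -0.136, 0.0, 0, 0, 0], [0.148, -0.149, 0.0, 0, 0, 0], [0.153, -0.158, 0.0, 0, 0, 0], [0.156, -0.163, 0.0, 0, 0, 0]]
```

Call:
send_rows(moves=[[[0.018,-0.012,0.0,0,0,0],[0.036,-0.025,0.0,0,0,0],[0.053,-0.039,0.0,0,0,0],[0.069,-0.054,0.0,0,0,0],[0.085,-0.069,0.0,0,0,0],[0.1,-0.085,0.0,0,0,0],[0.114,-0.102,0.0,0,0,0],[0.128,-0.119,0.0,0,0,0],[0.139,-0.136,0.0,0,0,0],[0.148,-0.149,0.0,0,0,0],[0.153,-0.158,0.0,0,0,0],[0.156,-0.163,0.0,0,0,0]]])

```text
t: 9.68
eef_pos: [646.8, -54.3, 62.1]
tcp_rot: [3.142, -0.0, -0.555]
ft_force: [-1.3, 0.1, 1.3]
opening: 0.008
```

```bash
python3 meas.py m4
```

```text
[646.8 -54.3  62.1] [ 3.1 -0.  -0.6] 0.3696951213725701 [-1.3  0.1  1.3]
top [239.1, 209.8] 226 ang 155.80317599251885 61.027769704549776 0.65
scene [283.7, 228.1] 734 ang 148.76189849799096 43.0345387337837 0.55
tri [530.7  87.6  81.7] 15.66111292473971 ang 157.10074181354005 52.69412856123662
```

View pics/m4t.png

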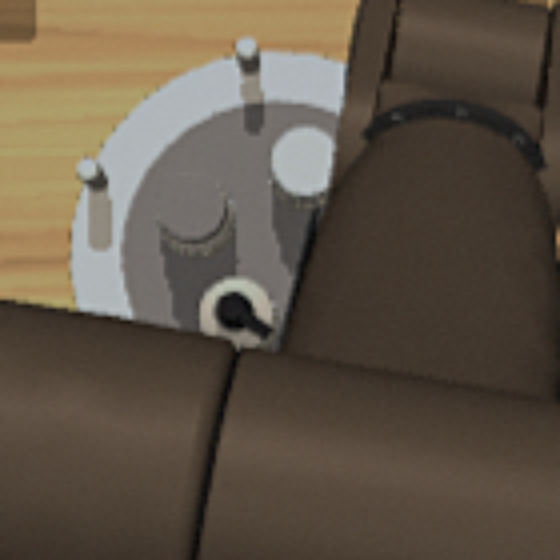

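In the top picture the pump head is at about crop (233,310) and the arm partly covers the bottle. I'll back off and lift clear so I can see it properly.

```bash
python3 - <<'E'
from h import *
np.set_printoptions(legacy="1.25",precision=1,suppress=True)
c=env.read_camera("top")
for n,p,z in(("head",(233,309),158),("shoulder",(236,312),125),("peg",(248,45),84),("peg",(91,168),84)):
    w=onz(c,(p[0]/4+180,p[1]/4+130),z)[:2]-C;print(n,w,np.hypot(*w),np.degrees(np.arctan2(w[1],w[0]))%360)
R=[np.pi,0,-.555];p=np.array([646.8,-54.3,62])
rows(p,[arc(295,62),arc(290,62),arc(285,62,142),arc(280,90,145),arc(276,150,150),arc(276,220,180),arc(276,240,230)],R)
q=arc(276,240,230);rows(q,[(450,-250,240),(400,-380,240)],R);
E
```

```text
head [-55.4  23.4] 60.10502400492708 157.06020369440344
shoulder [-53.9  23.5] 58.746910472322774 156.46843039801578
peg [138.9  16.2] 139.88532276843992 6.660774045560613
peg [ 52.7 126.2] 136.75893838959198 67.34164761362732
[[-0.014, 0.03, 0.0, 0, 0, 0], [-0.038, 0.063, 0.0, 0, 0, 0], [-0.06, 0.099, 0.0, 0, 0, 0], [-0.083, 0.135, -0.093, 0, 0, 0], [-0.098, 0.17, -0.293, 0, 0, 0], [-0.037, 0.249, -0.527, 0, 0, 0], [0.065, 0.381, -0.593, 0, 0, 0]]
[[-0.279, 0.519, 0.0, 0, 0, 0], [-0.192, 0.976, 0.0, 0, 0, 0]]
```

The bottle is about 3° short of the front, which is 3 mm sideways. I'll nudge it slightly, then retreat.

Call:
send_rows(moves=[[[0.004,-0.006,0,0,0,0],[0.008,-0.012,0,0,0,0],[0.01,-0.017,0,0,0,0],[0.01,-0.017,0,0,0,0]]])

```text
t: 10.27
eef_pos: [652.0, -51.7, 62.2]
tcp_rot: [-3.141, -0.0, -0.555]
ft_force: [0.1, -0.2, -0.3]
opening: 0.005
```

Call:
send_rows(moves=[[[-0.012,0.02,0,0,0,0],[-0.038,0.06,0,0,0,0],[-0.065,0.11,0.0,0,0,0],[-0.09,0.15,-0.05,0,0,0],[-0.1,0.18,-0.15,0,0,0],[-0.1,0.18,-0.28,0,0,0],[-0.05,0.25,-0.41,0,0,0],[0.0,0.32,-0.53,0,0,0],[0.065,0.39,-0.59,0,0,0],[0.065,0.39,-0.59,0,0,0]]])

```text
t: 11.1
eef_pos: [608.2, -166.4, 244.6]
tcp_rot: [-3.141, -0.01, -0.558]
ft_force: [0.3, -0.3, 0.2]
opening: 0.004
```

Call:
send_rows(moves=[[[-0.192,0.97,0,0,0,0],[-0.192,0.97,0,0,0,0],[-0.192,0.97,0,0,0,0],[-0.192,0.97,0,0,0,0],[-0.192,0.97,0,0,0,0],[-0.192,0.97,0,0,0,0],[-0.192,0.97,0,0,0,0],[-0.192,0.97,0,0,0,0],[-0.192,0.97,0,0,0,0],[-0.192,0.97,0,0,0,0]]])

```text
t: 11.93
eef_pos: [404.0, -378.1, 238.8]
tcp_rot: [-3.141, 0.0, -0.556]
ft_force: [-0.2, -0.6, 0.6]
opening: 0.003
```

```bash
python3 meas.py m5
```

```text
[ 404.  -378.1  238.8] [-3.1  0.  -0.6] -0.3155515628688765 [-0.2 -0.6  0.6]
top [238.3, 209.4] 345 ang 153.488285645881 60.941455628050996 0.89
scene [285.8, 224.5] 762 ang 160.33559779843804 50.73834472918027 0.79
scene [264.2, 256.1] 7056 ang 48.474678851314685 75.15289553500978 0.6
```

View pics/m5t.png

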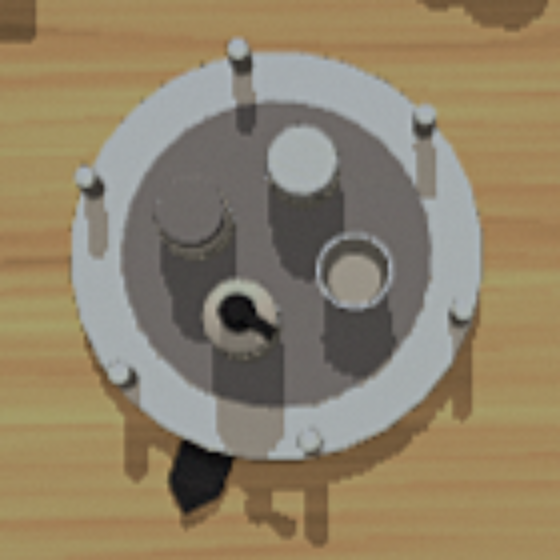

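```bash
python3 - <<'E'
from h import *
from scipy.optimize import least_squares
np.set_printoptions(legacy="1.25",precision=1,suppress=True)
c=env.read_camera("top")
f=lambda p,z:onz(c,(p[0]/4+180-.4,p[1]/4+130-.4),z)[:2]
P=np.array([f(p,84) for p in [(238,46),(425,112),(461,312),(310,436),(123,370),(89,174)]])
def g(v):
    a=v[2]-np.radians(60)*np.arange(6);return (P-v[:2]-140*np.c_[np.cos(a),np.sin(a)]).ravel()
s=least_squares(g,[579,67,.2]);print(s.x[:2],np.degrees(s.x[2]),s.fun);D=s.x[:2]
N=f((188,512),12);u=(N-D)/np.hypot(*(N-D));print("nose",N,np.hypot(*(N-D)),np.degrees(np.arctan2(u[1],u[0])))
t=np.radians(159.4);u2=np.array([np.cos(t),np.sin(t)])
for n,p,z in(("head",(238,312),160),("shoulder",(240,315),125)):
    w=f(p,z)-D;print(n,w,np.hypot(*w),np.degrees(np.arctan2(w[1],w[0])),"side",u[0]*w[1]-u[1]*w[0],u2[0]*w[1]-u2[1]*w[0])
E
```

```text
[580.4  67. ] 9.622474238930188 [ 0.3  1.   0.5  1.6 -2.8  2.2  1.9  0.1  0.4 -2.5 -0.3 -2.5]
nose [393.6 134.1] 198.40755812276063 160.24448393491554
head [-57.7  21.2] 61.44104725698415 159.85610490764844 side -0.41647450532871844 0.4890982799810253
shoulder [-56.   21.9] 60.133355250768425 158.61968066407383 side -1.7050431668668367 -0.8189393649479797
```

View pics/m5.png

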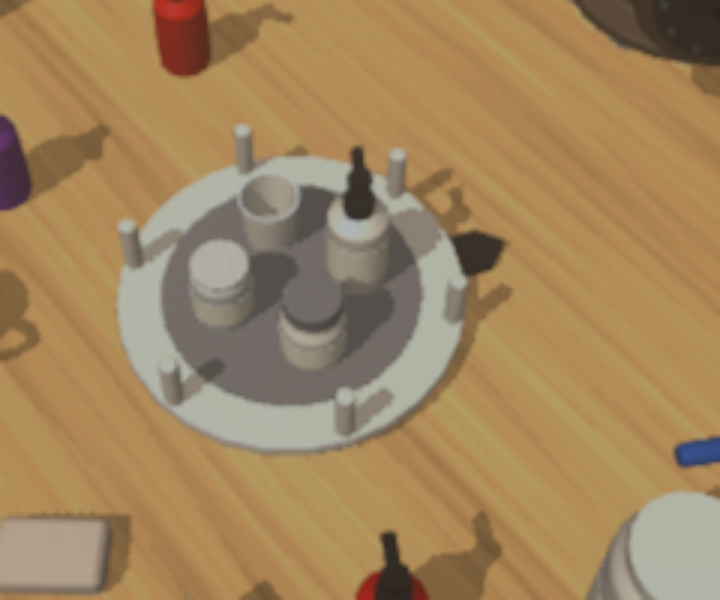

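Both views agree: the bottle lies on the nose line to within about 2 mm, everything stands upright, and the arm is clear.

```bash
python3 -c "
from cell import env
print(env.job_done(),env.state()['t'])"
```

```text
the job is handed in; nothing more can be done
the job is handed in; nothing more can be done
```

The pump bottle now stands at the front, in line with the nose, and the job is handed in; the robot's clock read 11.9 s at the last move. I pushed one rim peg with the closed fingertips and turned the table about 130° counter-clockwise. I then nudged it about 2.5° more and backed the arm away.

- **Alignment:** with the arm clear, the top camera puts the bottle at 158.6–159.9° and the nose at 159.4–160.2°. That is under 2 mm to the side, against the 13 mm allowed, and the bottle is about 60 mm from the axis.
- **State of the scene:** all four things look upright in the final scene picture, and no finger or arm contact showed in any picture. Wrist force stayed below about 3 N. I did not measure the bystanders again at the end. The ones in the final crop looked unmoved.
- **Disagreement:** the network's own bottle centres scatter, at 153° from the top camera and 160° from the scene camera. I read that as the spout and shading pulling the centres off and went by the pump head, the bottle shoulder and the pegs instead. Even the 153° reading would be only about 7 mm off the line.

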